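# Snap the end cap onto the shelf post and keep it pressed home

## Task

Press the red nozzle of the clamped spray can right down and let it come fully back up, so that the end of the shelf post is lubricated. Then take the black end cap and press it squarely onto the top of the chrome post until it clicks past the sprung balls, and go on pressing after the force drops until the orange collar under it is squeezed nearly all the way down. Leave everything else on the bench where it is, and finish while still pressing the cap down: do not let go.

Things in the scene. Friction and masses are not known exactly. Their poses are not given: they have to be found in the camera images.
- cap_center (a point): black plastic end cap, a round cup 40 mm across and 34 mm tall, standing mouth down on the bench; closed flat top, wall 3 mm, and an inward lip 3 mm high of 28 mm inner diameter at the mouth; about 40 g. This point is its centre, 17 mm above its mouth; z is up through the closed top. Can be gripped across its sides at any yaw
- post_top (a point): top centre of the upright chrome post, 25 mm in diameter (last 5 mm taper to 17 mm), fixed at one end of the blue jig plate, 125 mm above the bench. z is up. The cap going on meets the orange collar with its mouth 20 mm below this point and is fully home 24 mm below it. The post's holder, 36 mm across, begins 30 mm below this point
- balls (a point): point on the post's axis 14 mm below its top, level with the centres of four sprung steel balls that stand 4 mm out of its side and hold the cap by its lip. Pressing the cap over them: resistance starts with its mouth 4 mm above this point, peaks at 8 to 14 N about level with it, and drops at the click with the mouth about 3 mm below it; there the balls pull the cap down
- collar (a joint): travel in m of the orange sprung collar (35 mm across, 4 mm thick) around the post, its top 20 mm below post_top when free: 0 free, 0.004 pressed down against its stop; spring about 3 N per mm
- nozzle_top (a point): centre of the flat top of the red nozzle cap (28 mm across, 18 mm tall) on the green spray can (46 mm across), which is clamped to the other end of the jig plate, 150 mm from the post; the point is 145 mm above the bench. The nozzle goes straight down 6 mm, about 5.5 N at the bottom; the can is fixed
- nozzle (a joint): travel in m of the nozzle: 0 up, 0.006 fully down; it springs back by itself
- foot_mid (a point): levelling foot: steel disc 48 mm wide with a 16 mm threaded stem, 50 mm tall in all; point half-way up. Bystander, leave alone
- sleeve_mid (a point): grey plastic sleeve, an open ring 40 mm outside, 27 mm inside, 34 mm tall (NOT the cap: one sees through it from above); point at its centre. Bystander, leave alone
- clip_tray_mid (a point): small yellow open tray, 60 x 60 x 30 mm; point at its centre. Bystander, leave alone
- label_roll_mid (a point): roll of white paper labels, 76 mm across, 40 mm tall, with a 38 mm hole; point at its centre. Bystander, leave alone
- mallet_mid (a point): hammer lying on the bench; point near its middle. Bystander, leave alone
- wrench_mid (a point): wrench lying on the bench; point near its middle. Bystander, leave alone
- scanner_mid (a point): grey and black handheld scanner lying on the bench, about 100 x 60 x 45 mm; point near its middle. Bystander, leave alone
There are look-alikes about, which are no part of the job. Leave any green or turquoise look-alike of the part that bears cap_center alone.

How it is judged:
By the outcome, as a careful person would: the job done as asked, in the order asked, and still so for the second after the job is handed in, while the arm keeps its last pose, push and grip.
It also fails if it takes over 67 s, if anything falls off the work surface, if the arm or the gripper's body presses on something with over 40 N, if the wrist force passes 120 N, or if a joint passes its speed limit or range.

## Robot

A 6-joint arm with a two-finger parallel gripper is mounted at the origin on the work surface. World frame = base frame: x ahead of the robot, y to its left, z up, the work surface at z = 0. Lengths are in m, angles in rad, forces in N, time in s.
With the tool pointing down it reaches from about 0.3 to 0.825 m from the base axis. Payload 5.4 kg.
Tool frame: the origin (TCP) lies at the very end of the fingers, on their centre line; the grasp point (between the pads) lies 19 mm behind it; z points along the fingers, x is the direction in which the jaws open and shut, and the axes are right-handed (so a half turn about z gives the same grasp; the last joint's range is limited). The gripper opens to 92 mm and grips with 3 to 60 N. Pads are 20 mm wide; open, the fingers measure 128 mm over their backs; the gripper's body (75 mm by 189 mm) begins 69 mm behind the grasp point.
Start: joints at [-1.55, 0.158, 1.597, -0, 1.386, -0.21], TCP at [0.132, -0.56, 0.215] pointing down, gripper open.
Joint ranges: [-2.91, 2.91], [-0.94, 2.29], [0.18, 2.7], [-1.29, 4.43], [0.17, 2.64], [-3, 3]. Speed limits (rad/s): [2.57, 2.57, 3.14, 3.14, 3.14, 3.14].

## Interface

Orientations are given as a rotation vector (axis times angle).
In Python, from workcell import bot gives the robot as it stands. Calls block until the motion is done:
- bot.goto(position, orientation): joint-space move of the TCP to a pose.
- bot.line_to(position, rot=None, max_speed=0.15): straight line of the TCP; rot=None keeps the orientation; max_speed is the mean speed in m/s.
- bot.set_joints(angles): joint-space move.
- bot.set_gripper(opening, newtons=None): opening from 0.0 (shut) to 1.0 (fully open); newtons is the grip in N (None keeps the last); returns when the fingers have stopped.
- bot.hold(seconds).
- bot.inverse_kinematics(position, orientation): joint angles nearest the present ones, or None.
- bot.read_camera(name): name is "side" or "top"; returns a dict with "pixels" (480x640x3 uint8, blue, green, red), "fx", "fy", "cx", "cy" (pixels), "R" (3x3) and "t" (3): a world point X has camera coordinates R X + t. Camera axes: x right, y down, z forward; pixel columns grow to the right and rows downward; lengths in m; the calibration is good to about 2 mm. A picture is of the moment at which its call begins. There is no depth.
A pose or a line that the arm cannot do raises bot.MotionError and nothing moves.
- bot.job_done(): hands the job in, once; it reports no verdict.
Readings, each from a call of its own:
- bot.current_clock(): time.
- bot.current_joints(): joint angles.
- bot.current_joint_vel(): joint speeds.
- bot.current_effort(): joint torques, N m.
- bot.current_ee_pos(): TCP position.
- bot.current_tool_rot(): TCP orientation.
- bot.current_contact_force(): force on the tool from outside, world axes, zero at the start.
- bot.current_ft_torque(): the same for the moment, N m.
- bot.current_opening(): opening from 0.0 (shut) to 1.0 (fully open).
Only numpy, scipy, OpenCV 4.12 (cv2) and the standard library are available. Lean on these libraries where they do the work, as an engineer would, in place of code of your own. Each camera call takes 0.05 s, during which the arm holds its last target. There are 200 camera calls.

## Working session

There is one attempt and no reset: what is moved stays moved. The work goes in short steps, each a Python script; the robot and the scene stay as the last script left them, time stands still between calls to the robot, and variables do not carry over. Pictures are saved under pics/ and viewed, on a budget of 10 in all, crops included, one or two more only if the job needs it, and the job is handed in when it is done.

```bash
ls; mkdir -p pics; python3 - <<'E'
from workcell import bot
import cv2,numpy as np
np.set_printoptions(precision=4,suppress=True)
for n in("top","side"):
    c=bot.read_camera(n); cv2.imwrite(f"pics/{n}0.png",c["pixels"]); print(n,c["fx"],c["fy"],c["cx"],c["cy"],c["R"],c["t"])
print(bot.current_tool_rot(),bot.current_clock())
E
```

```text
pics
top 452.94394526621403 452.94394526621403 321.87956012575467 239.25685791745371 [[-0.0168 -0.9998 -0.0088]
 [-0.9799  0.0182 -0.1987]
 [ 0.1988  0.0053 -0.98  ]] [0.0355 0.5861 0.952 ]
side 447.83693953314463 447.83693953314463 315.7174122735548 236.51176090865633 [[ 0.8637 -0.5039  0.0074]
 [-0.2831 -0.4973 -0.8201]
 [ 0.4169  0.7063 -0.5722]] [-0.5064  0.2571  0.7067]
[-2.4615  1.9501  0.0016] 0.1
```

View pics/top0.png

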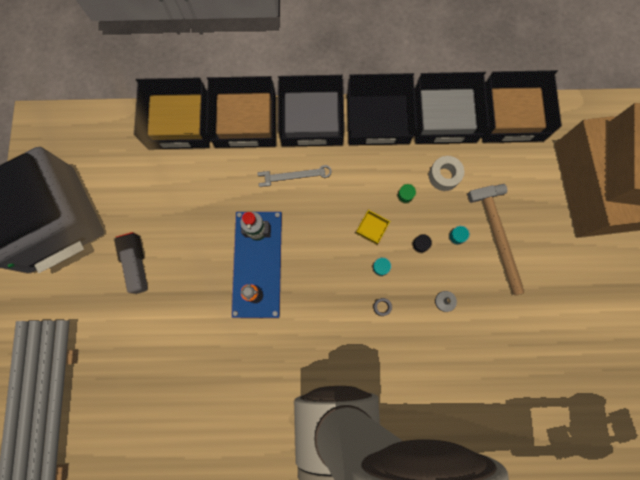

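View pics/side0.png

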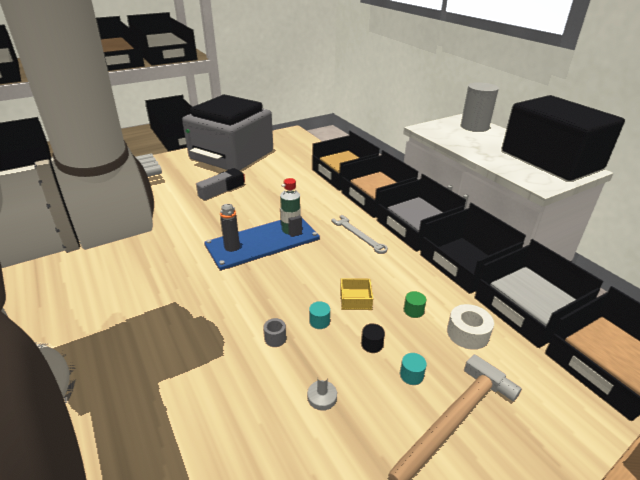

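The top view shows the black cap at about (423,243), the post at (249,293) and the nozzle at (249,218). In the side view they are at (373,338), (229,210) and (290,183). The cap's look-alikes are turquoise and green, and the grey ring is the sleeve. Next I'll enlarge these for accuracy.

```bash
python3 - <<'E'
import cv2,numpy as np
t=cv2.imread("pics/top0.png");s=cv2.imread("pics/side0.png")
def crop(im,u,v,r=20): return cv2.resize(im[v-r:v+r,u-r:u+r],(260,260),interpolation=cv2.INTER_NEAREST)
L=[(t,423,243),(t,249,290),(t,252,222),(s,373,338),(s,229,220),(s,290,195)]
c=[crop(*l) for l in L]
cv2.imwrite("pics/m.png",np.vstack([np.hstack(c[:3]),np.hstack(c[3:])]))
E
```

```text
(no output)
```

View pics/m.png

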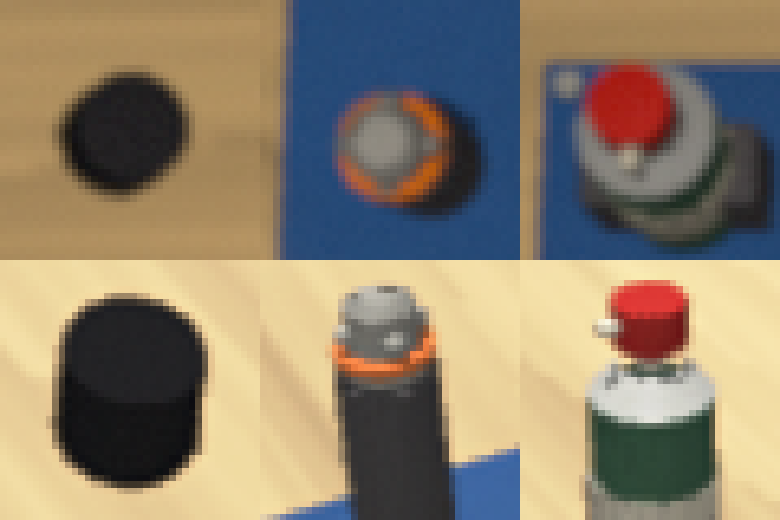

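```bash
cat > vis.py <<'E'
import cv2,numpy as np
from scipy.optimize import least_squares
A=np.linspace(0,2*np.pi,60)
def proj(c,P): q=np.atleast_2d(P)@np.array(c["R"]).T+c["t"]; return np.c_[c["fx"]*q[:,0]/q[:,2]+c["cx"],c["fy"]*q[:,1]/q[:,2]+c["cy"]]
def cyl(x,y,z0,z1,r): return np.vstack([np.c_[x+r*np.cos(A),y+r*np.sin(A),0*A+z] for z in(z0,z1)])
def cen(p):
    h=cv2.convexHull(p.astype(np.float32)); m=cv2.moments(h); return np.array([m["m10"],m["m01"]])/m["m00"]
def center(mask):  # mask centroid of largest blob
    n,l,s,c=cv2.connectedComponentsWithStats(mask.astype(np.uint8)); return c[1+np.argmax(s[1:,4])], s[1:,4].max()
def box(im,u,v,r): m=np.zeros(im.shape[:2],bool); m[v-r:v+r,u-r:u+r]=1; return m
def fit(cams,obs,z0,z1,r,x0):
    f=lambda p: np.concatenate([cen(proj(c,cyl(*p,z0,z1,r)))-o for c,o in zip(cams,obs)])
    s=least_squares(f,x0); return s.x,s.fun
E
python3 - <<'E'
from vis import *
from workcell import bot
T=bot.read_camera("top");S=bot.read_camera("side")
np.set_printoptions(precision=4,suppress=True)
t,s=[c["pixels"].astype(int) for c in(T,S)]
def red(i): return (i[...,2]-i[...,1]>60)&(i[...,1]<70)
def ora(i): return (i[...,2]-i[...,0]>90)&(i[...,2]>150)
blk=lambda i,th: i.max(2)<th
for name,z0,z1,r,fn,bt,bs,x0 in [("cap",0,.034,.02,lambda i:blk(i,95),(423,243,16),(373,338,18),(.5,-.2)),
    ("noz",.127,.145,.014,red,(249,218,14),(290,186,14),(.5,.15))]:
    ot,at=center(fn(t)&box(t,*bt)); os_,as_=center(fn(s)&box(s,*bs))
    ar=[cv2.contourArea(cv2.convexHull(proj(c,cyl(*fit([T,S],[ot,os_],z0,z1,r,x0)[0],z0,z1,r)).astype(np.float32))) for c in(T,S)]
    print(name,ot,os_,"areas",at,as_,ar,*fit([T,S],[ot,os_],z0,z1,r,x0))
    for c,o in((T,ot),(S,os_)): print("  single",fit([c],[o],z0,z1,r,x0)[0])
mt=ora(t)&box(t,249,290,18); P=np.argwhere(mt)[:,::-1]; o=cen(P.astype(float))
print("post top-only",o,fit([T],[o],.101,.105,.0175,(.4,.15)))
ms=ora(s)&box(s,229,220,18); Q=np.argwhere(ms)[:,::-1]; print("side orange u",Q[:,0].min(),Q[:,0].max(),"vmax",Q[:,1].max())
p=fit([T],[o],.101,.105,.0175,(.4,.15))[0]; q=proj(S,cyl(*p,.101,.105,.0175)); print(q.min(0),q.max(0))
E
```

```text
cap [421.5535 243.0517] [372.4624 337.8606] areas 271 545 [301.83776509645395, 604.9979015202262] [ 0.5825 -0.2051] [-0.0363 -0.3753 -0.2432  0.2343]
  single [ 0.5816 -0.2052]
  single [ 0.5832 -0.2049]
noz [248.2713 217.6279] [289.5918 183.9082] areas 129 98 [172.32021187478676, 144.9018396991305] [0.6199 0.1772] [-0.0994 -0.1148 -0.0904  0.4037]
  single [0.6196 0.177 ]
  single [0.6209 0.1788]
post top-only [250.0613 293.0392] (array([0.4661, 0.1765]), array([-0.,  0.]))
side orange u 219 236 vmax 217
[218.4294 209.6599] [235.0583 219.8586]
```

```bash
python3 - <<'E'
from workcell import bot
import numpy as np
np.set_printoptions(precision=4,suppress=True)
for r in ([np.pi,0,0],[0,np.pi,0],[np.pi/2**.5,np.pi/2**.5,0]):
    for p in ([.619,.177,.2],[.5825,-.205,.1],[.4685,.177,.2]): print(r,bot.inverse_kinematics(p,r))
R=[0,np.pi,0] if bot.inverse_kinematics([.619,.177,.2],[0,np.pi,0]) is not None else [np.pi,0,0]
bot.set_gripper(0.0,20)
bot.goto([.619,.177,.18],R); print(bot.current_ee_pos(),bot.current_tool_rot(),bot.current_clock())
bot.line_to([.619,.177,.149]); print(bot.current_contact_force())
z=.146
while z>.136:
    bot.line_to([.619,.177,z],max_speed=.02); f=bot.current_contact_force(); print(z,bot.current_ee_pos()[2],f)
    if f[2]>9: break
    z-=.001
bot.hold(.3); print(bot.current_contact_force())
c=bot.read_camera("side")["pixels"]
import cv2; cv2.imwrite("pics/noz.png",cv2.resize(c[130:250,200:360],(640,480)))
bot.line_to([.619,.177,.175],max_speed=.05); bot.hold(.3); print(bot.current_contact_force(),bot.current_clock())
c=bot.read_camera("side")["pixels"]; cv2.imwrite("pics/noz2.png",cv2.resize(c[130:250,200:360],(640,480)))
E
```

```text
[3.141592653589793, 0, 0] [ 0.0912  0.3442  1.4049 -0.      1.3925  0.0912]
[3.141592653589793, 0, 0] [-0.5338  0.373   1.5741 -0.      1.1946 -0.5338]
[3.141592653589793, 0, 0] [ 0.1195 -0.0243  1.8184 -0.      1.3475  0.1195]
[0, 3.141592653589793, 0] None
[0, 3.141592653589793, 0] [-0.5338  0.373   1.5741  0.      1.1946  2.6078]
[0, 3.141592653589793, 0] None
[2.221441469079183, 2.221441469079183, 0] [ 0.0912  0.3442  1.4049 -0.      1.3925 -1.4796]
[2.221441469079183, 2.221441469079183, 0] [-0.5338  0.373   1.5741 -0.      1.1946 -2.1046]
[2.221441469079183, 2.221441469079183, 0] [ 0.1195 -0.0243  1.8184 -0.      1.3475 -1.4513]
[0.6192 0.1762 0.1801] [ 3.1414 -0.0018  0.0002] 4.65
[-1.0887 -0.1827  0.8619]
0.146 0.1466334469879181 [-0.4755 -0.5554 -0.229 ]
0.145 0.14511581173391214 [ 0.1055 -0.0603  0.208 ]
0.144 0.1441816753446516 [ 0.8527 -0.8982 -0.6086]
0.143 0.14323284317061355 [ 0.1937 -0.055   1.9094]
0.142 0.14221972176268774 [0.8757 0.2709 3.7016]
0.141 0.1412036661236576 [0.3898 0.9643 2.7894]
0.13999999999999999 0.1402358943198482 [0.5303 0.4173 5.347 ]
0.13899999999999998 0.13940756612296257 [-1.186   0.5955  5.8604]
0.13799999999999998 0.1393747402885007 [-2.3777  0.0826  9.4118]
[-2.4617 -0.3398 11.7211]
[-0.6848  0.1922  0.5166] 8.85
```

```bash
cd pics; python3 -c "
import cv2,numpy as np
cv2.imwrite('nn.png',cv2.resize(np.hstack([cv2.imread('noz.png'),cv2.imread('noz2.png')]),(800,300)))"
```

```text
(no output)
```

View pics/nn.png

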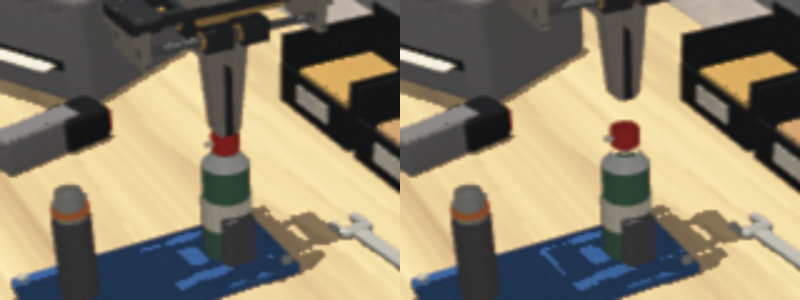

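The left picture shows the nozzle fully down at a hard stop (z = 0.1394, 11.7 N). The right one shows it back up. Next I'll pick up the cap.

```bash
python3 - <<'E'
from workcell import bot
import numpy as np,cv2
np.set_printoptions(precision=4,suppress=True)
R=[np.pi,0,0]; x,y=.5825,-.205
bot.set_gripper(.68,20)
bot.line_to([.60,.15,.2]); 
bot.goto([x,y,.10],R); print(bot.current_ee_pos())
bot.line_to([x,y,.004],max_speed=.08); print(bot.current_ee_pos(),bot.current_contact_force())
bot.set_gripper(0,50); print(bot.current_opening()*92,bot.current_contact_force(),bot.current_ee_pos())
bot.line_to([x,y,.10],max_speed=.08); print(bot.current_opening()*92,bot.current_contact_force(),bot.current_clock())
ims=[]
for n,(u,v) in (("top",(423,225)),("side",(373,280))):
    c=bot.read_camera(n); cv2.imwrite(f"pics/g_{n}.png",c["pixels"]); ims.append(cv2.resize(c["pixels"][v-60:v+60,u-60:u+60],(400,400)))
cv2.imwrite("pics/grip.png",np.hstack(ims))
E
```

```text
[ 0.5831 -0.204   0.1003]
[ 0.5831 -0.2053  0.0047] [-0.4507  0.2358 -0.8354]
38.58761192996078 [0.3175 0.4363 1.4495] [ 0.5826 -0.2051  0.0042]
38.596944414225824 [ 0.5535  0.0779 -0.5212] 14.9
```

View pics/grip.png

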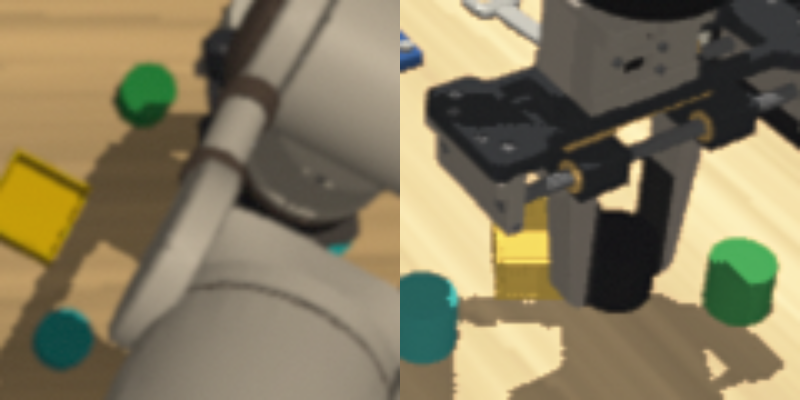

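The right-hand picture shows the cap held upright between the fingers, with its neighbours undisturbed. Next I'll move it over the post and check the alignment.

```bash
python3 - <<'E'
from workcell import bot
from vis import *
np.set_printoptions(precision=4,suppress=True)
R=[np.pi,0,0]; x,y=.468,.1768
bot.line_to([.56,-.2,.2])
bot.goto([x,y,.2],R); bot.line_to([x,y,.137],max_speed=.08); bot.hold(.2)
p=bot.current_ee_pos(); print(p,bot.current_contact_force(),bot.current_clock())
ims=[]
for n,(u,v) in (("top",(250,290)),("side",(229,205))):
    c=bot.read_camera(n); r=40
    im=cv2.resize(c["pixels"][v-r:v+r,u-r:u+r],(400,400),interpolation=cv2.INTER_NEAREST)
    for P,col in ((cyl(p[0],p[1],p[2]-.0042,p[2]+.0298,.02),(0,255,255)),(cyl(x,y,.101,.105,.0175),(0,255,0))):
        q=cv2.convexHull((((proj(c,P)-[u-r,v-r]+.5)*5)).astype(np.float32)).astype(int); cv2.polylines(im,[q],True,col,1)
    ims.append(im)
cv2.imwrite("pics/al.png",np.hstack(ims))
E
```

```text
[0.4684 0.1769 0.1376] [-0.1989 -0.3194 -1.4053] 18.4167
```

View pics/al.png

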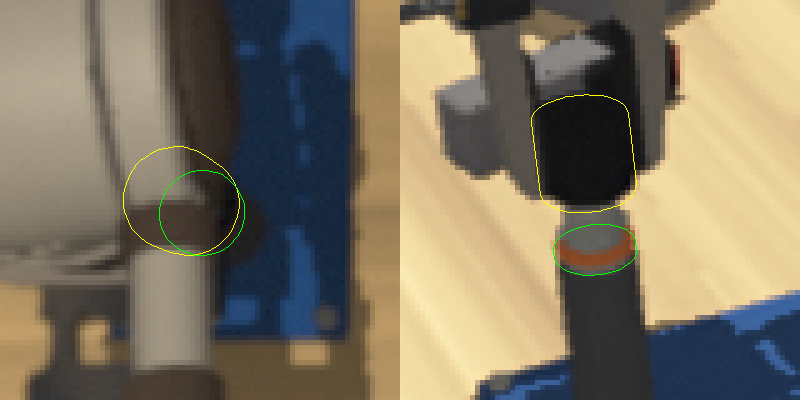

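In the side view the cap matches its predicted outline (bottom edge about row 212). It sits over the post, and the collar matches to about one camera pixel. The arm blocks the top view. I'll lower it with force checks.

```bash
python3 - <<'E'
from workcell import bot
import numpy as np
np.set_printoptions(precision=4,suppress=True)
x,y=.468,.1768
def avg(n=6):
    F=[];T=[]
    for _ in range(n): bot.hold(.03); F.append(bot.current_contact_force()); T.append(bot.current_ft_torque())
    return np.mean(F,0),np.mean(T,0)
print(avg())
for z in (.131,.128,.126,.124,.1225,.121):
    bot.line_to([x,y,z],max_speed=.03); f,t=avg(); print(z,bot.current_ee_pos(),f,t)
    if f[2]>5: break
print(bot.current_clock())
E
```

```text
(array([-0.0746,  0.1639, -0.5534]), array([-0.06  , -0.0834,  0.0089]))
0.131 [0.4681 0.1768 0.1311] [ 0.4497  0.0357 -0.1809] [-0.043  -0.0851  0.0182]
0.128 [0.468  0.1768 0.1281] [-0.1004 -0.018  -0.4849] [-0.0589 -0.0676  0.0033]
0.126 [0.468  0.1768 0.126 ] [ 0.226   0.0407 -0.4758] [-0.0319 -0.0822 -0.0168]
0.124 [0.4684 0.1772 0.1243] [0.9281 3.0567 1.6062] [ 0.5702 -0.256   0.0031]
0.1225 [0.4686 0.1773 0.1236] [-0.751   3.8908  6.7909] [0.7552 0.078  0.013 ]
21.0667
```

The post pushes the cap toward +y, so the cap is about 1.5–2 mm too far to −y. I'll back up and shift it.

```bash
python3 - <<'E'
from workcell import bot
import numpy as np
np.set_printoptions(precision=4,suppress=True)
x,y=.468,.1788
def avg(n=6):
    F=[];T=[]
    for _ in range(n): bot.hold(.03); F.append(bot.current_contact_force()); T.append(bot.current_ft_torque())
    return np.mean(F,0),np.mean(T,0)
bot.line_to([.468,.1768,.128],max_speed=.03); print(avg())
bot.line_to([x,y,.128],max_speed=.03)
for z in (.126,.124,.122,.1205):
    bot.line_to([x,y,z],max_speed=.03); f,t=avg(); print(z,bot.current_ee_pos(),f,t)
    if f[2]>5 or abs(f[1])>3: break
print(bot.current_clock())
E
```

```text
(array([-0.2901, -0.0467, -0.9504]), array([-0.0429, -0.0827,  0.0073]))
0.126 [0.468  0.1788 0.126 ] [ 0.1828  0.4758 -0.6148] [-0.0681 -0.074  -0.0066]
0.124 [0.468  0.1788 0.124 ] [ 0.1593 -0.0972 -0.3489] [-0.0345 -0.0904 -0.0105]
0.122 [0.468  0.1788 0.122 ] [ 0.0599 -0.1991 -0.5641] [-0.0396 -0.0857 -0.0101]
0.1205 [0.468  0.1788 0.1205] [ 0.2915  0.0969 -0.6273] [-0.0096 -0.0858 -0.0087]
23.65
```

```bash
python3 - <<'E'
from workcell import bot
import numpy as np,cv2
np.set_printoptions(precision=4,suppress=True)
x,y=.468,.1788
def avg(n=5):
    F=[]
    for _ in range(n): bot.hold(.03); F.append(bot.current_contact_force())
    return np.mean(F,0)
bot.set_gripper(0,60); print(bot.current_opening()*92)
z=.1195
while z>.1035:
    bot.line_to([x,y,z],max_speed=.02); f=avg(); print(round(z,4),bot.current_ee_pos(),f,bot.current_ft_torque())
    if np.hypot(f[0],f[1])>6 or f[2]>18 or (z<.11 and f[2]>12.5): break
    z-=.001
print(bot.current_clock())
c=bot.read_camera("side")["pixels"]; cv2.imwrite("pics/pr.png",cv2.resize(c[165:255,180:300],(800,600),interpolation=cv2.INTER_NEAREST))
E
```

```text
38.50182330125859
0.1195 [0.468  0.1788 0.1195] [-0.2797  0.0857 -0.6015] [-0.089  -0.1165  0.038 ]
0.1185 [0.4682 0.1789 0.1186] [-0.2722  0.4775  0.4137] [ 0.0569 -0.1109  0.0399]
0.1175 [0.4684 0.179  0.1179] [0.583  1.5493 4.0979] [ 0.3397 -0.1278 -0.017 ]
0.1165 [0.4686 0.1792 0.1172] [0.1484 2.0525 6.5926] [ 0.3863 -0.0953 -0.0193]
0.1155 [0.4688 0.1792 0.1167] [-1.0286  1.9383  8.6495] [ 0.3857  0.071  -0.032 ]
0.1145 [0.4689 0.1794 0.116 ] [-1.3614  2.4674  9.9042] [ 0.4324  0.2324 -0.0268]
0.1135 [0.4685 0.1794 0.1142] [0.0333 2.9522 5.8751] [ 0.5693 -0.0997 -0.0535]
0.1125 [0.4674 0.179  0.1106] [  5.1617   4.2052 -10.1049] [ 0.6691 -1.0529  0.0267]
27.2
```

View pics/pr.png

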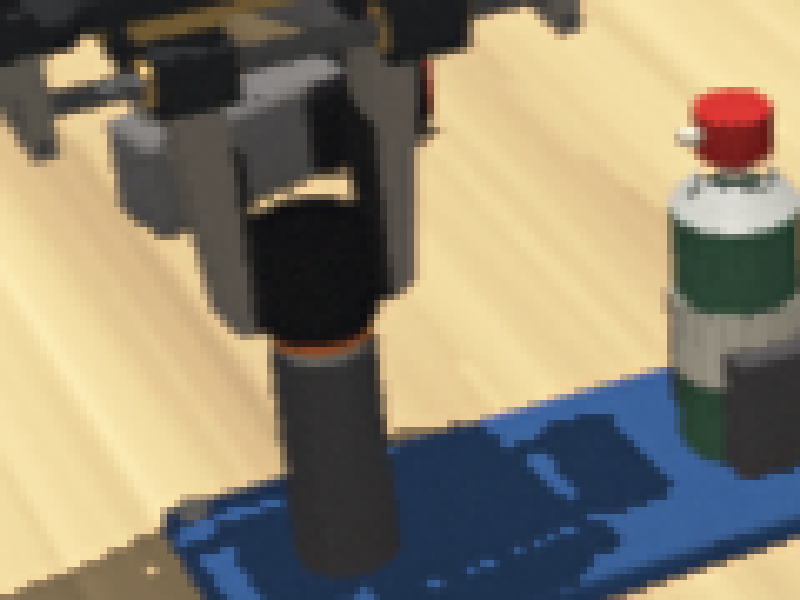

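The cap has clicked past the balls: force peaked near 9.9 N and now reads −10 N as the balls pull it down. A thin line of the orange collar still shows under the cap. I'll keep pressing, with a small +y correction.

```bash
python3 - <<'E'
from workcell import bot
import numpy as np,cv2
np.set_printoptions(precision=4,suppress=True)
x,y=.468,.1795
def avg(n=5):
    F=[]
    for _ in range(n): bot.hold(.03); F.append(bot.current_contact_force())
    return np.mean(F,0)
z=.1115
while z>.1005:
    bot.line_to([x,y,z],max_speed=.02); f=avg(); print(round(z,4),bot.current_ee_pos(),f,bot.current_ft_torque(),bot.current_tool_rot())
    if np.hypot(f[0],f[1])>9 or f[2]>15: break
    z-=.001
print(bot.current_clock(),bot.current_opening()*92)
c=bot.read_camera("side")["pixels"]; cv2.imwrite("pics/pr2.png",cv2.resize(c[165:255,180:300],(800,600),interpolation=cv2.INTER_NEAREST))
E
```

```text
0.1115 [0.467  0.1792 0.1101] [  4.6165   1.4873 -13.7158] [ 0.1948 -0.8635  0.0176] [ 3.141  -0.0001 -0.0038]
0.1105 [0.4676 0.1794 0.1102] [  3.3387   1.3876 -12.3243] [ 0.1041 -0.5477 -0.0037] [ 3.1414  0.     -0.0015]
0.1095 [0.468  0.1796 0.1098] [ 0.8699  0.3266 -7.7686] [ 0.0919 -0.1981 -0.02  ] [-3.1415 -0.     -0.0002]
0.1085 [0.4684 0.1795 0.109 ] [ 0.1372  0.4197 -2.0123] [-0.0025 -0.0868  0.0624] [-3.1416 -0.0002 -0.0015]
0.1075 [0.4686 0.1795 0.108 ] [-0.3851  0.0327  2.2814] [-0.0335 -0.0177  0.0579] [-3.1415  0.     -0.002 ]
0.1065 [0.4686 0.1795 0.1071] [-0.8682 -0.2241  4.9395] [-0.0452  0.0959 -0.0206] [-3.1415 -0.     -0.002 ]
0.1055 [0.4686 0.1795 0.1064] [-1.8279 -0.3896  7.3132] [-0.0599  0.2461 -0.0389] [-3.1416 -0.0001 -0.0019]
0.1045 [0.4686 0.1795 0.1057] [-2.7015 -0.7767  9.8095] [-0.123   0.4615 -0.0745] [3.1416 0.0001 0.0018]
0.1035 [0.4686 0.1796 0.1051] [-4.297  -1.2332 12.2212] [-0.1735  0.7143  0.0071] [3.1415 0.0002 0.0017]
0.1025 [0.4687 0.1795 0.1051] [-7.4494 -1.3253 19.2901] [-0.4097  1.3156  0.0269] [3.1413 0.0005 0.0015]
31.4167 39.10811934765335
```

View pics/pr2.png

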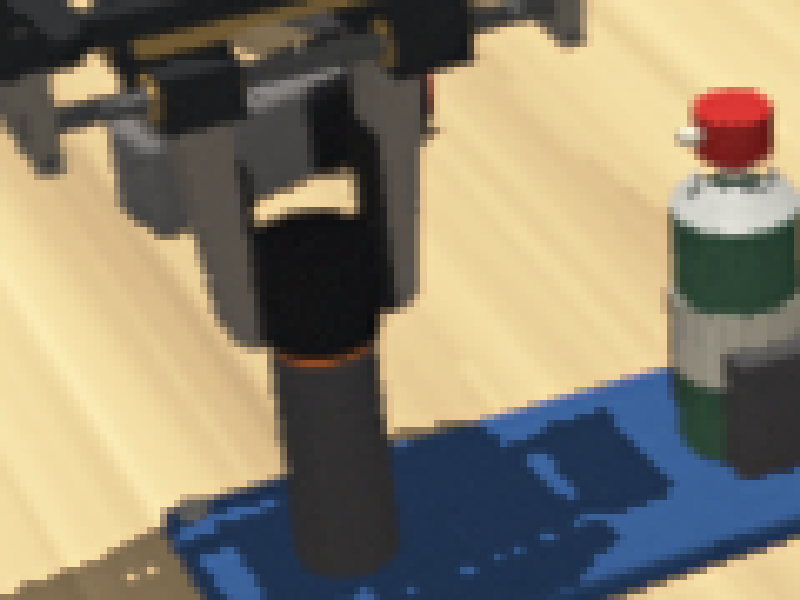

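The hard stop is reached: z stays at 0.1051 (expected 0.1052) while force rises from 12 to 19 N. I'll ease slightly, recheck and hand in.

```bash
python3 - <<'E'
from workcell import bot
import numpy as np
np.set_printoptions(precision=4,suppress=True)
bot.line_to([.4675,.1795,.103],max_speed=.02)
for _ in range(3): bot.hold(.4); print(bot.current_ee_pos(),bot.current_contact_force(),bot.current_opening()*92)
print(bot.current_clock())
if bot.current_ee_pos()[2]<.1056: bot.job_done(); print("done")
E
```

```text
[0.4686 0.1795 0.1051] [-3.8453 -0.9031 13.4558] 38.634318159675765
[0.4686 0.1795 0.1051] [-4.0415 -0.9619 13.8034] 38.50263638795093
[0.4686 0.1796 0.1051] [-3.5532 -0.7945 14.7966] 38.34581899859334
32.9167
the job is handed in; nothing more can be done
done
```

The nozzle was pressed and released, the cap is clicked onto the post with the collar squeezed to its stop, and the job is handed in with the arm still gripping and pressing. The robot's clock read about 33 s, against the 67 s limit.

- **Nozzle:** I pressed it to its hard stop at about 11.7 N. The camera then showed it fully back up.
- **Cap fit:** On the first try the cap touched the post about 2 mm off to one side, at about 7 N. I backed up and shifted it, and it then went on freely. Force peaked near 10 N at the balls, then dropped and reversed at the click.
- **Collar:** At the end the tool height stayed at 0.1051 m (about 0.1052 m expected for fully home) while force rose from 12 to 19 N. I eased off to about 14 N, and the height held steady for over a second before I handed in.
- **Checks that were not clean:**
  - A sideways force of about 4 N remained at the end.
  - The arm blocked the top camera at the post, so the final position rests on the side view, tool height and force.
  - I didn't take a final picture of the whole bench. The other objects looked undisturbed in the pictures I took, and I felt no unexpected contact.

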